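Hold a cabinet door square for its stay to be tacked

ROBOT

A 6-joint arm with a two-finger parallel gripper is mounted at the origin on the work surface. World frame = base frame: x ahead of the robot, y to its left, z up, the work surface at z = 0. Lengths are in m, angles in rad, forces in N, time in s.
With the tool pointing down it reaches from about 0.35 to 0.775 m from the base axis. Payload 7.3 kg.
Tool frame: the origin (TCP) lies on the centre line of the jaws, within the pads' length; the fingertips stand 11 mm ahead of it and the grasp point (between the pads) lies 8 mm behind it; z points along the fingers, y is the direction in which the jaws open and shut (so a half turn about z gives the same grasp; the last joint's range is limited). The gripper opens to 92 mm and grips with 3 to 60 N. Pads are 19 mm wide; open, the fingers measure 130 mm over their backs; the gripper's body (75 mm by 190 mm) begins 47 mm behind the grasp point.
Start: joints at [-1.367, 0.342, 1.524, -0, 1.275, -0.146], TCP at [0.18, -0.493, 0.238] pointing down, gripper open.
Joint ranges: [-2.53, 2.53], [-0.77, 2.02], [0.04, 2.7], [-1, 4.14], [0.28, 2.66], [-3.11, 3.11]. Speed limits (rad/s): [2.57, 2.57, 3.14, 3.14, 3.14, 3.14].

INTERFACE

Orientations are given as [roll, pitch, yaw] about the fixed x, y, z axes, in that order (R = Rz(yaw) Ry(pitch) Rx(roll)).
In Python, from cell import robot gives the robot as it stands.
- The arm moves only by the tool jog_arm, never from a script. Its argument "deltas" is one flat list of numbers, 6 for each row, row after row: the shift along the world's x, y, z in units of 0.1 m (1.0 is 0.1 m), then the turn, a rotation vector about the world's x, y, z in units of 90 degrees (1.0 is 90 degrees). A call has 1 to 5 rows; each row is the pose to reach, as a shift and turn from the pose commanded when the call began; what a row does not reach only later rows make up. A row lasts 1/12 s, in which the tool goes at most 41.7 mm and 7.16 degrees, less where a joint would pass 70% of its speed; a pose out of reach is approached as far as the arm can. A call with a number of a shift or a turn outside -1 to 1 is refused whole. A call with a gripper value outside its range is refused whole. "claw" is the opening, from 0 (shut) to 1 (fully open), set as the call begins (left out, the last holds). The fingers move at their own pace and stop on an object; "newtons" is the grip in N (left out, the last holds). Time passes only in rows, so rows that repeat a pose let the fingers close. It gives the time, the measured TCP pose, the force and the opening at its end, in the units of the state.
- robot.observe(): the state, without advancing time (a new reading comes with each control period).
- robot.read_camera(name): name is "side" or "top" or "wrist"; returns the picture (420x560x3 uint8, red, green, blue); there is no depth.
- robot.camera_params(name): a dict with "fx", "fy", "cx", "cy" (pixels), "R" (3x3) and "t" (3): a world point X has camera coordinates R X + t. Camera axes: x right, y down, z forward; pixel columns grow to the right and rows downward; lengths in m; the calibration is good to about 2 mm. The wrist camera is an equidistant fisheye: a pixel r from the principal point sees the ray r / f radians off the axis. A picture is of the moment at which its call begins: read the wrist's pose just before it. camera_params takes no time and is no camera call; for the wrist camera it gives the pose at the moment of the call.
- robot.hand_in(): hands the job in, once; it reports no verdict.
The state is a dict: "time": time; "qpos": joint angles; "qvel": joint speeds; "joint_efforts": joint torques, N m; "tool_pos": TCP position; "tool_rot": TCP orientation; "contact_force": force on the tool from outside, world axes, zero at the start; "torque": the same for the moment, N m; "opening": finger opening in m.
Only numpy, scipy, OpenCV 4.12 (cv2) and the standard library are available. Lean on these libraries where they do the work, as an engineer would, in place of code of your own. Each camera call takes 0.05 s, during which the arm holds its last target. There are 200 camera calls.

TASK

The small grey steel wall cabinet lies on its back on the bench with its green door facing up. Swing the door up by its bar handle until it stands just short of upright and leave it there on its stiff hinges; then pick up the engineer's square, stand its stock flat on the cabinet's face frame and press it into the corner below the raised door until the stock sits flat on the frame and the blade's outer edge lies flat along the inside of the door, so that the door stands exactly at a right angle. Finish while still gripping the square and pressing it into the corner against both faces, so that the stay can be tacked, and leave everything else on the bench where it is.

Things in the scene. Friction and masses are not known exactly. Their poses are not given: they have to be found in the camera images.
- face_frame (a point): Flat frame round the mouth of the fixed cabinet lying on its back; upper face 100 mm above the bench. Origin: middle of the hinge line, on that face. x: level, square to the hinge, out past the hinge edge (frame spans x -220..0 mm); y: along the hinge (-130..130); z up. Borders 34 mm wide; the side borders run along x, middles at y = +-113. Lugs stick out 24 mm at bench level beyond both y ends.
- door (a joint): Angle of the green flat door (220 mm from hinge to free edge, 260 along the hinge, 14 thick): 0 closed, 1.571 upright, 1.9 the stop beyond. It turns about the face frame's y axis; upright, its inside face is the plane x = 0 of the face frame. Stiff hinges (0.45 N m friction): the 0.3 kg door stays where it is left; about 4 N at the blade's tip swings it when near upright.
- door_handle (a point): Round steel bar 10 mm in diameter, 100 long along y (parallel to the hinge), on a post at each end, on the door's outer face. Origin: centre of the bar, 35 mm off the outer face, 190 mm from the hinge along the door and 49 from the inside face. Axes turn with the door (the face frame's when closed). It can turn between the fingers as the door swings.
- square: Engineer's square, about 0.5 kg, standing on its dark steel stock, 112 (x) x 20 (y) x 26 high mm; bright blade 22 (x) x 4 (y) mm rises at the stock's +x end to 140 mm above the underside, its outer edge flush with that end. Origin: centre of the stock's underside; x along the stock to the blade end, z up. Grip across the stock (along y), about 16 mm behind the origin (x = -16), clear of the blade.
- square_heel (a point): Outer corner of the square: bottom of the blade's outer edge, on the underside, at x = +56 mm from the square's origin. It goes into the corner at the hinge line.
- square_tip (a point): Top of the blade's outer edge, 140 mm above the heel.
- flux_jar: Small jar with a white cap, 40 mm in diameter, 52 high; leave alone. Origin at its underside.
- solder_spool: Spool of solder standing up, 60 mm in diameter, 50 high; leave alone. Origin at its underside.
- firebrick_a: Fire brick 114 x 230 x 64 mm, lying flat; leave alone. Origin at its underside.
- firebrick_b: Second fire brick 114 x 230 x 64 mm; leave alone. Origin at its underside.
- hammer: Hammer, 280 mm long, lying on the bench; leave alone.
- tin: Tin, 84 mm in diameter, 100 high; leave alone. Origin at its underside.
- brass_finial: Turned brass finial, 36 mm in diameter, 52 high; leave alone. Origin at its underside.
Not all that is in view belongs to the job. Of the things shaped like the square, the steel one is meant.

How it is judged:
On the way, in this order (a step that is already met when the one before it is completed fails the run):
1. the door is swung up past 60 degrees by its handle, in the fingers (value of joint door above 1.05 rad and (contact force between the fingers and door_c1 above 0.5 N or contact force between the fingers and door_c2 above 0.5 N or contact force between the fingers and door_c3 above 0.5 N)), for 0.1 s.
2. the square is lifted off the bench in the fingers while the door stands open (height (world z) of square above 0.05 m and contact force between the fingers and square above 2 N and value of joint door above 1.05 rad), for 0.1 s.
At the end, for the whole second after the job is handed in: The gripper (over 2 N) holds the square still, pressed over 1 N on both frame and door: underside within 3 mm of the frame, heel within 4 mm of the corner, upright to 0.03 rad, square to the hinge line to 0.07 rad, door at 1.571 +- 0.03 rad (value of joint door between 1.541 and 1.601 rad and angle between the z axis of square and the z axis of face_frame, either way round below 0.03 rad and angle between the x axis of square and the x axis of face_frame, either way round below 0.07 rad and x of square_heel in the frame of face_frame above -0.004 m and z of square_heel in the frame of face_frame between -0.003 and 0.003 m and z of square_tip in the frame of face_frame above 0.13 m and (contact force between square and cabinet_c0 above 1 N or contact force between square and cabinet_c1 above 1 N or contact force between square and cabinet_c2 above 1 N or contact force between square and cabinet_c3 above 1 N) and contact force between square and door_c0 above 1 N and contact force between the fingers and square above 2 N and linear speed of square below 0.01 m/s); the arm keeps its last pose, push and grip.
It fails at once if something else on the bench is shifted by more than 20 mm (distance of any of flux_jar, solder_spool, firebrick_a, firebrick_b, hammer, tin, brass_finial from where it was at the start of the episode above 0.02 m).
It also fails if it takes over 70 s, if anything falls off the work surface, if the arm or the gripper's body presses on something with over 40 N, if the wrist force passes 120 N, or if a joint passes its speed limit or range.

## Working session

There is one attempt and no reset: what is moved stays moved. The work goes in short steps, Python scripts to look and compute and a tool call to move; the robot and the scene stay as the last step left them, time stands still between calls to the robot, and variables do not carry over. Pictures are saved under pics/ and viewed, about 8 in all and at most 12, crops included, and the job is handed in when it is done.

Besides the shell and the picture viewer there is one more tool, called after "Call:" as a command line: name --argument value ..., lists and objects as JSON in quotes. jog_arm: Moves the arm, as the interface text tells. Its arguments: {"type":"object","properties":{"deltas":{"type":"array","items":{"type":"number"}},"claw":{"type":"number"},"newtons":{"type":"number"}},"required":["deltas"]}

```bash
ls; mkdir -p pics
python3 - <<'E'
from cell import robot
import cv2,json
s=robot.observe(); print({k:(v if isinstance(v,float) else [round(float(x),3) for x in v] if hasattr(v,'__len__') else v) for k,v in s.items()})
for n in("side","top","wrist"):
    p=robot.camera_params(n); im=robot.read_camera(n); cv2.imwrite(f"pics/{n}0.png",im[:,:,::-1]); print(n,p)
E
```

```text
pics
{'time': 0.0, 'qpos': [-1.367, 0.343, 1.525, -0.0, 1.275, -0.146], 'qvel': [0.0, 0.001, 0.001, -0.001, -0.0, -0.003], 'joint_efforts': [-0.004, -43.125, -24.422, 0.071, 0.056, -0.0], 'tool_pos': [0.18, -0.493, 0.237], 'tool_rot': [-3.14, -0.0, 0.35], 'contact_force': [-0.411, 0.154, -0.13], 'torque': [0.008, -0.031, 0.013], 'opening': 0.09176744618531242}
side {'fx': 434.7742858070866, 'fy': 434.7742858070866, 'cx': 286.18493797829274, 'cy': 199.75756732616333, 'R': array([[ 0.99114014, -0.13079048,  0.0231316 ],
       [-0.05091432, -0.53498338, -0.84332705],
       [ 0.12267417,  0.83467757, -0.53690261]]), 't': array([-0.544657  ,  0.12510493,  1.28024636])}
top {'fx': 423.27159748902943, 'fy': 423.27159748902943, 'cx': 277.9767974826809, 'cy': 206.30191981651075, 'R': array([[ 0.01250655, -0.99958894, -0.0257979 ],
       [-0.9953051 , -0.00996831, -0.09627244],
       [ 0.09597571,  0.02688082, -0.99502065]]), 't': array([0.00290653, 0.53987292, 1.21103611])}
wrist {'fx': 325.19226210127806, 'fy': 325.19226210127806, 'cx': 283.762217444613, 'cy': 204.25443075012706, 'R': array([[ 3.42555351e-01, -9.39497554e-01, -4.20289826e-04],
       [-8.98003626e-01, -3.27557438e-01,  2.93761149e-01],
       [-2.76125550e-01, -1.00252032e-01, -9.55878764e-01]]), 't': array([-0.52548596, -0.03708035,  0.39036887])}
```

View pics/top0.png

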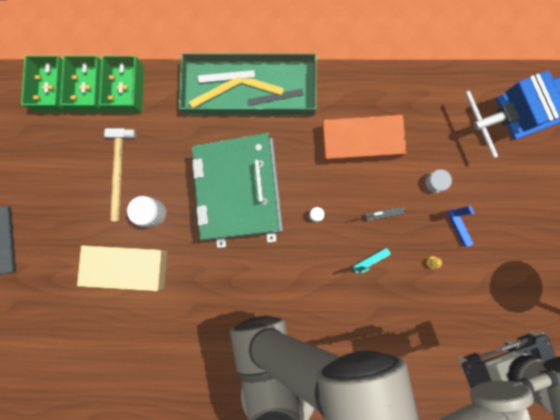

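View pics/side0.png

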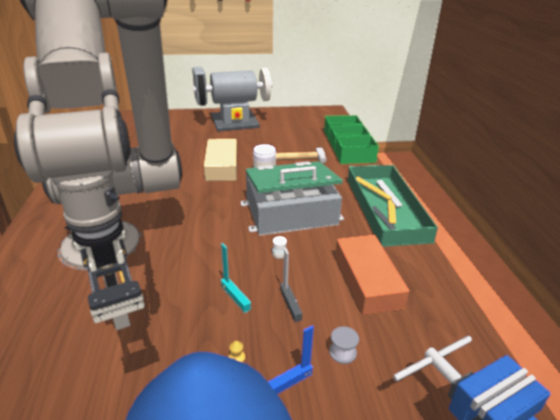

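The top view shows the cabinet at (235,188), its hinge knuckles at left (198,167)/(203,215), the handle at (260,182), and the steel square at (383,214). In the side view the square's dark stock is at (292,303) and its bright blade at (287,268), with the blade at the far (+y) end. I'll zoom in on both.

Run:
```python
import cv2,numpy as np
t=cv2.imread("pics/top0.png");s=cv2.imread("pics/side0.png")
f=lambda im,x,y,w,h,k:cv2.resize(im[y:y+h,x:x+w],None,fx=k,fy=k,interpolation=cv2.INTER_CUBIC)
a=f(t,180,125,100,130,4)  #400x520
b=f(s,235,150,100,90,4)   #400x360
c=f(t,355,200,60,30,6.667)[:200,:400]
d=np.zeros((600,800,3),np.uint8); d[:520,:400]=a; d[:360,400:]=b; d[360:360+c.shape[0],400:400+c.shape[1]]=c
cv2.imwrite("pics/z1.png",d)
```

```text
(no output)
```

View pics/z1.png

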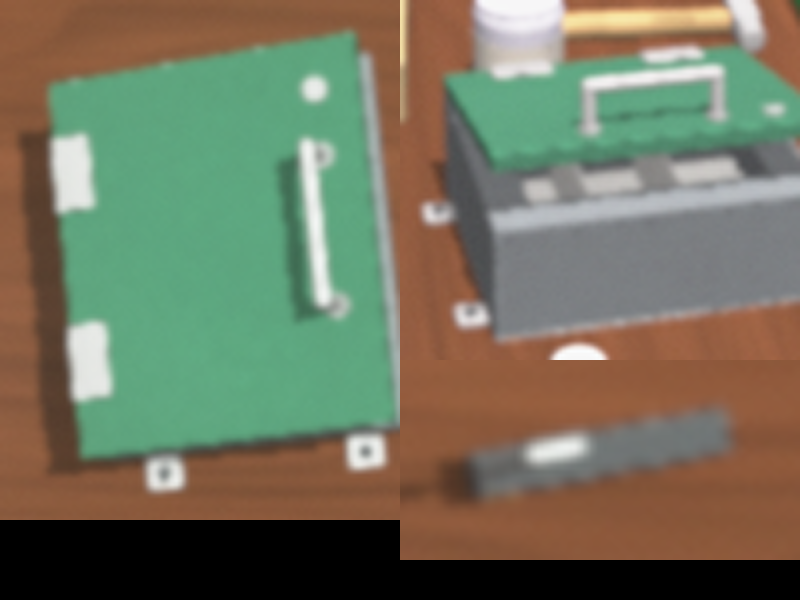

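```bash
cat > h.py <<'E'
import numpy as np,cv2
from cell import robot
def ray(p,uv):
    R,t=p["R"],p["t"]; x=(uv[0]-p["cx"])/p["fx"]; y=(uv[1]-p["cy"])/p["fy"]
    if p.get("fish"):
        r=np.hypot(x,y); d=np.array([x/r*np.sin(r),y/r*np.sin(r),np.cos(r)])
    else: d=np.array([x,y,1.])
    return -R.T@t, R.T@d/np.linalg.norm(d)
def onz(p,uv,z):
    c,d=ray(p,uv); return c+d*(z-c[2])/d[2]
def tri(p,a,q,b):
    c,d=ray(p,a);e,f=ray(q,b)
    k=np.linalg.lstsq(np.c_[d,-f],e-c,rcond=None)[0]
    return (c+k[0]*d+e+k[1]*f)/2,np.linalg.norm(c+k[0]*d-e-k[1]*f)
E
python3 - <<'E'
from h import *
T=robot.camera_params("top");S=robot.camera_params("side");np.set_printoptions(precision=4,suppress=True)
A,ea=tri(T,(256.5,160.5),S,(315,168));B,eb=tri(T,(260.75,201.25),S,(281.75,170.75))
print("bar",A,ea,B,eb,(A+B)/2,np.linalg.norm(A-B))
H1=onz(T,(192.5,146.25),.1135);H2=onz(T,(200.5,239.25),.1135);print("hinge",H1,H2,(H1+H2)/2,np.linalg.norm(H1-H2))
C=onz(S,(258.75,204.25),.1);print("corner -220,+130:",C)
for n,uv,z in(("L",(366.4,217.4),.026),("R",(404.35,210.2),.026),("blade",(378.5,213.2),.14)):print(n,onz(T,uv,z))
y=(H2-H1);y[2]=0;y/=np.linalg.norm(y);x=np.array([y[1],-y[0],0]);print("fx",x,"fy",y,"yaw",np.arctan2(x[1],x[0]))
P=(H1+H2)/2-x*.004;P[2]=.1
print("origin",P,"from corner",C+.22*x-.13*y)
m=(A+B)/2-P;print("bar in frame x,z:",m@x,m@y,m[2],"theta",np.arctan2(m[2],-m@x)-np.arctan2(49,190))
E
```

```text
bar [0.6418 0.0616 0.1842] 0.0015304370355900946 [0.5376 0.0486 0.1867] 0.0015426749597639666 [0.5897 0.0551 0.1855] 0.10509123786401373
hinge [0.696  0.2454 0.1135] [0.4397 0.2153 0.1135] [0.5678 0.2304 0.1135] 0.25807442283263876
corner -220,+130: [0.466 0.007 0.1  ]
L [ 0.5101 -0.2479  0.026 ]
R [ 0.5321 -0.3575  0.026 ]
blade [ 0.5132 -0.259   0.14  ]
fx [-0.1163  0.9932  0.    ] fy [-0.9932 -0.1163  0.    ] yaw 1.6873458973497055
origin [0.5683 0.2264 0.1   ] from corner [0.5695 0.2406 0.1   ]
bar in frame x,z: -0.17256210974456615 -0.0013639615212849442 0.0854782438393169 theta 0.20752375498159603
```

The door is ajar at about 0.2 rad, with the bar at (0.59, 0.055, 0.186). The square stands in almost the same orientation as the face frame. I'll move above the handle.

Call:
jog_arm --deltas '[0.35,0.45,0.2,0,0,-0.07,0.68,0.9,0.4,0,0,-0.146,0.68,0.9,0.4,0,0,-0.146,0.68,0.9,0.4,0,0,-0.146]' --claw 0.5 --newtons 20

```text
time: 0.48
tool_pos: [0.2509, -0.3998, 0.2801]
tool_rot: [3.14, -0.003, 0.124]
contact_force: [0.7, -0.5, 0.6]
opening: 0.0696
```

Call:
jog_arm --deltas '[0.68,0.9,0.3,0,0,0,0.68,0.9,0.3,0,0,0,0.68,0.9,0.3,0,0,0]'

```text
time: 0.73
tool_pos: [0.3166, -0.3117, 0.3081]
tool_rot: [-3.141, -0.0, 0.12]
contact_force: [0.5, -0.4, -0.2]
opening: 0.0496
```

Call:
jog_arm --deltas '[0.68,0.9,0,0,0,0,0.68,0.9,0,0,0,0,0.68,0.9,0,0,0,0]'

```text
time: 0.98
tool_pos: [0.3851, -0.2209, 0.3077]
tool_rot: [-3.141, -0.0, 0.122]
contact_force: [0.9, -0.1, 0.4]
opening: 0.0458
```

Call:
jog_arm --deltas '[0.68,0.9,0,0,0,0,0.68,0.9,0,0,0,0,0.68,0.9,0,0,0,0]'

```text
time: 1.23
tool_pos: [0.4532, -0.1308, 0.3075]
tool_rot: [-3.141, -0.0, 0.122]
contact_force: [-0.3, -0.3, -0.3]
opening: 0.046
```

Call:
jog_arm --deltas '[0.68,0.9,0,0,0,0,0.68,0.9,0,0,0,0,0.68,0.9,0,0,0,0]'

```text
time: 1.48
tool_pos: [0.5213, -0.0407, 0.3073]
tool_rot: [-3.141, 0.0, 0.122]
contact_force: [0.2, 0.3, 0.2]
opening: 0.0459
```

Call:
jog_arm --deltas '[0.68,0.9,0,0,0,0,0.68,0.9,0,0,0,0,0.68,0.9,0,0,0,0,0.68,0.9,0,0,0,0]'

```text
time: 1.82
tool_pos: [0.5901, 0.051, 0.306]
tool_rot: [-3.14, 0.001, 0.125]
contact_force: [-0.9, -0.2, -0.6]
opening: 0.0456
```

Run:
```python
from h import *
import pickle
s=robot.observe();p=robot.camera_params("wrist");im=robot.read_camera("wrist");cv2.imwrite("pics/w1.png",im[:,:,::-1]);pickle.dump(p,open("w1.pkl","wb"))
np.set_printoptions(precision=4,suppress=True);print(s["time"],s["tool_pos"],s["tool_rot"],s["opening"],s["qpos"])
```

```text
1.8167 [0.5901 0.051  0.306 ] [-3.1399  0.0006  0.1253] 0.04561642728941905 [-0.0439  0.4311  1.2011  0.0016  1.5103  1.4015]
```

View pics/w1.png

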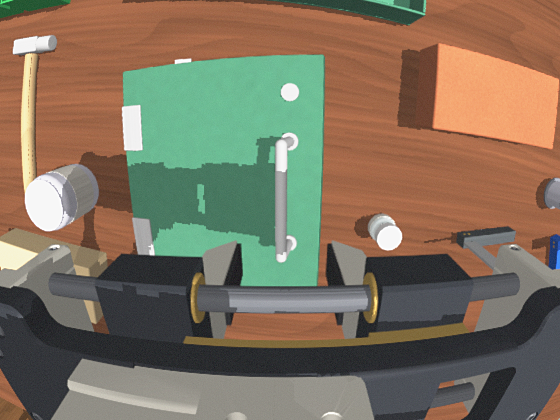

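The wrist view shows the bar centred between the fingers, running from (282,143) to (281,258). I'll refine its position, along with the hinge corner (124,72) and the door's free corner (323,56).

Run:
```python
from h import *
import pickle
np.set_printoptions(precision=4,suppress=True)
p=pickle.load(open("w1.pkl","rb"));p["fish"]=1
a=onz(p,(282,141),.186);b=onz(p,(281,259),.186);print(a,b,(a+b)/2,np.linalg.norm(a-b),np.arctan2(a[1]-b[1],a[0]-b[0]))
H=onz(p,(124,72),.1135);print("hinge far corner",H)
th=.2075; print("free far corner", onz(p,(323,56),.1+.22*np.sin(th)+.014*np.cos(th)))
```

```text
[0.6411 0.0579 0.186 ] [0.5352 0.0457 0.186 ] [0.5882 0.0518 0.186 ] 0.1065952231463222 0.11493152162892836
hinge far corner [0.6953 0.2417 0.1135]
free far corner [0.7201 0.0314 0.159 ]
```

Call:
jog_arm --deltas '[-0.01,0.02,-0.4,0,0,0,-0.01,0.02,-0.7,0,0,0,-0.01,0.02,-0.9,0,0,0]'

```text
time: 2.12
tool_pos: [0.5852, 0.0478, 0.2145]
tool_rot: [-3.142, 0.004, 0.12]
contact_force: [-0.0, 0.9, -0.2]
opening: 0.0458
```

Call:
jog_arm --deltas '[0,0,-0.2,0,0,0,0,0,-0.32,0,0,0,0,0,-0.32,0,0,0]'

```text
time: 2.37
tool_pos: [0.5848, 0.0475, 0.1826]
tool_rot: [-3.141, 0.006, 0.119]
contact_force: [0.0, -0.6, 0.1]
opening: 0.0458
```

Call:
jog_arm --deltas '[0,0,0,0,0,0,0,0,0,0,0,0,0,0,0,0,0,0,0,0,0,0,0,0]' --claw 0 --newtons 20

```text
time: 2.7
tool_pos: [0.5874, 0.0485, 0.1869]
tool_rot: [3.141, -0.002, 0.12]
contact_force: [0.5, 0.0, 0.3]
opening: 0.0237
```

Call:
jog_arm --deltas '[0,0,0,0,0,0,0,0,0,0,0,0,0,0,0,0,0,0,0,0,0,0,0,0]'

```text
time: 3.03
tool_pos: [0.5867, 0.0524, 0.1851]
tool_rot: [-3.136, -0.0, 0.121]
contact_force: [1.7, 13.7, -5.3]
opening: 0.0089
```

```bash
cat > arc.py <<'E'
import numpy as np,sys
# incremental tool shifts for the bar from angle list; args: th0, fx yaw
fx=np.array([np.cos(1.69),np.sin(1.69)])
def bar(th): f=th+.2524; return np.r_[-.1962*np.cos(f)*fx,.1962*np.sin(f)]
ths=[.21,.45,.65,.85,1.05,1.2,1.35,1.49]
for a,b in zip(ths,ths[1:]):
    print(a,b,[np.round((bar(a+(b-a)*k)-bar(a))*10,3).tolist() for k in(.33,.66,1)])
E
python3 arc.py
```

```text
0.21 0.45 [[-0.009, 0.074, 0.136], [-0.019, 0.159, 0.266], [-0.031, 0.257, 0.392]]
0.45 0.65 [[-0.01, 0.086, 0.096], [-0.021, 0.179, 0.186], [-0.033, 0.28, 0.272]]
0.65 0.85 [[-0.012, 0.103, 0.077], [-0.025, 0.212, 0.147], [-0.039, 0.328, 0.211]]
0.85 1.05 [[-0.014, 0.117, 0.055], [-0.028, 0.236, 0.101], [-0.043, 0.363, 0.141]]
1.05 1.2 [[-0.011, 0.094, 0.023], [-0.023, 0.188, 0.042], [-0.034, 0.286, 0.057]]
1.2 1.35 [[-0.011, 0.096, 0.009], [-0.023, 0.192, 0.013], [-0.035, 0.292, 0.013]]
1.35 1.49 [[-0.011, 0.09, -0.005], [-0.021, 0.179, -0.014], [-0.032, 0.271, -0.028]]
```

The grip has closed on the bar at y=0.052. Now I'll swing it.

Call:
jog_arm --deltas '[-0.01,0.1,0.14,0,0,0,-0.02,0.19,0.27,0,0,0,-0.03,0.29,0.39,0,0,0,-0.03,0.29,0.39,0,0,0]'

```text
time: 3.37
tool_pos: [0.5836, 0.0791, 0.2266]
tool_rot: [3.142, -0.001, 0.122]
contact_force: [-3.2, -1.1, 1.1]
opening: 0.0094
```

Call:
jog_arm --deltas '[-0.01,0.09,0.1,0,0,0,-0.02,0.18,0.19,0,0,0,-0.03,0.28,0.27,0,0,0,-0.03,0.28,0.27,0,0,0]'

```text
time: 3.7
tool_pos: [0.5804, 0.1063, 0.2537]
tool_rot: [3.14, -0.0, 0.121]
contact_force: [-5.7, -4.0, 6.4]
opening: 0.0091
```

Call:
jog_arm --deltas '[-0.01,0.1,0.08,0,0,0,-0.02,0.21,0.15,0,0,0,-0.03,0.33,0.21,0,0,0,-0.03,0.33,0.21,0,0,0]'

```text
time: 4.03
tool_pos: [0.5769, 0.1392, 0.2753]
tool_rot: [3.14, 0.0, 0.121]
contact_force: [-9.1, -6.6, 10.3]
opening: 0.0091
```

Call:
jog_arm --deltas '[-0.01,0.12,0.06,0,0,0,-0.02,0.24,0.1,0,0,0,-0.03,0.36,0.14,0,0,0,-0.03,0.36,0.14,0,0,0]'

```text
time: 4.37
tool_pos: [0.5735, 0.1759, 0.2891]
tool_rot: [3.141, 0.001, 0.122]
contact_force: [-9.5, -3.1, 12.4]
opening: 0.009
```

Call:
jog_arm --deltas '[-0.01,0.09,0.02,0,0,0,-0.02,0.19,0.04,0,0,0,-0.03,0.29,0.06,0,0,0,-0.03,0.29,0.06,0,0,0]'

```text
time: 4.7
tool_pos: [0.5705, 0.2051, 0.2944]
tool_rot: [-3.141, 0.001, 0.122]
contact_force: [-8.3, -0.6, 8.0]
opening: 0.0093
```

Run:
```python
from h import *
cv2.imwrite("pics/s2.png",robot.read_camera("side")[100:280,200:400,::-1].repeat(3,0).repeat(3,1))
s=robot.observe();print(s["tool_pos"],s["contact_force"],s["opening"])
```

```text
[0.57051066 0.20495164 0.29440009] [-8.7548269  -1.45997008  8.10662112] 0.008941885595316626
```

View pics/s2.png

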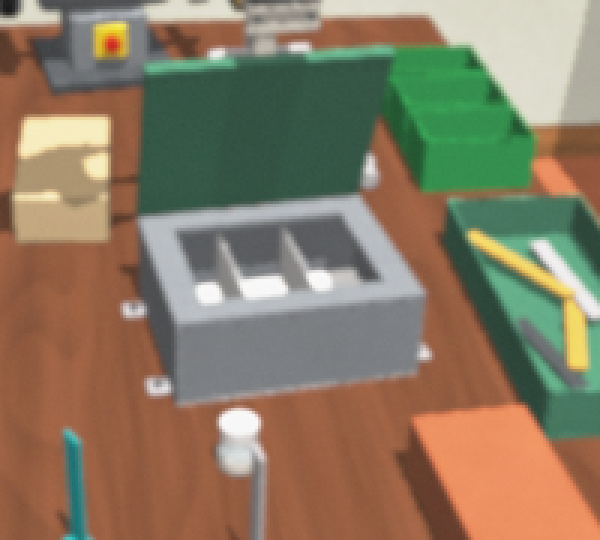

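Call:
jog_arm --deltas '[-0.01,0.1,0.01,0,0,0,-0.02,0.19,0.01,0,0,0,-0.03,0.29,0.01,0,0,0,-0.03,0.29,0.01,0,0,0]'

```text
time: 5.08
tool_pos: [0.5672, 0.2345, 0.295]
tool_rot: [-3.14, 0.002, 0.122]
contact_force: [-7.6, 0.1, 6.7]
opening: 0.0089
```

Run:
```python
from h import *
from scipy.optimize import least_squares
np.set_printoptions(precision=4,suppress=True)
S=robot.camera_params("side")
for n,u in (("nl(-220,130)",(178,322)),("nr(-220,-130)",(425,292)),("hl(0,130)",(140,215)),("hr(0,-130)",(360,197))):print(n,onz(S,(200+u[0]/3,100+u[1]/3),.1))
P=np.array([(.0791,.2266),(.1063,.2537),(.1392,.2753),(.1759,.2891),(.2051,.2944)]);P[:,0]/=np.sin(1.69)
r=least_squares(lambda v:np.hypot(P[:,0]-v[0],P[:,1]-v[1])-.1962,[.23,.1]);print(r.x,r.fun)
s=robot.observe();print(s["tool_pos"],s["contact_force"])
```

```text
nl(-220,130) [ 0.4664 -0.0097  0.1   ]
nr(-220,-130) [0.7216 0.0214 0.1   ]
hl(0,130) [0.4414 0.2101 0.1   ]
hr(0,-130) [0.6956 0.2305 0.1   ]
[0.229  0.0998] [-0.0003  0.0001  0.0005  0.     -0.0003]
[0.5672 0.2345 0.295 ] [-7.649   0.0705  6.6868]
```

Call:
jog_arm --deltas '[-0.01,0.08,-0.01,0,0,0,-0.02,0.16,-0.01,0,0,0,-0.03,0.23,-0.02,0,0,0,-0.03,0.23,-0.02,0,0,0]'

```text
time: 5.42
tool_pos: [0.5647, 0.2572, 0.2925]
tool_rot: [-3.14, 0.001, 0.122]
contact_force: [-6.1, 1.5, 3.9]
opening: 0.0091
```

Call:
jog_arm --deltas '[0,0,0,0,0,0,0,0,0,0,0,0]' --claw 0.24

```text
time: 5.58
tool_pos: [0.5661, 0.2562, 0.292]
tool_rot: [-3.141, -0.001, 0.121]
contact_force: [0.0, 0.1, -0.4]
opening: 0.0183
```

Call:
jog_arm --deltas '[0,0,0,0,0,0,0,0,0,0,0,0]'

```text
time: 5.75
tool_pos: [0.5663, 0.2556, 0.2917]
tool_rot: [-3.141, -0.0, 0.12]
contact_force: [-0.6, -0.0, 0.6]
opening: 0.0218
```

Call:
jog_arm --deltas '[0,0,0.3,0,0,0,0,0,0.65,0,0,0,0,0,1.0,0,0,0,0,0,1.0,0,0,0]'

```text
time: 6.08
tool_pos: [0.5674, 0.256, 0.3997]
tool_rot: [-3.139, -0.013, 0.12]
contact_force: [1.4, 0.4, 1.2]
opening: 0.0221
```

Run:
```python
from h import *
a=robot.read_camera("side")[60:260,180:400,::-1].repeat(3,0).repeat(3,1)
cv2.imwrite("pics/s3.png",a)
```

```text
(no output)
```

View pics/s3.png

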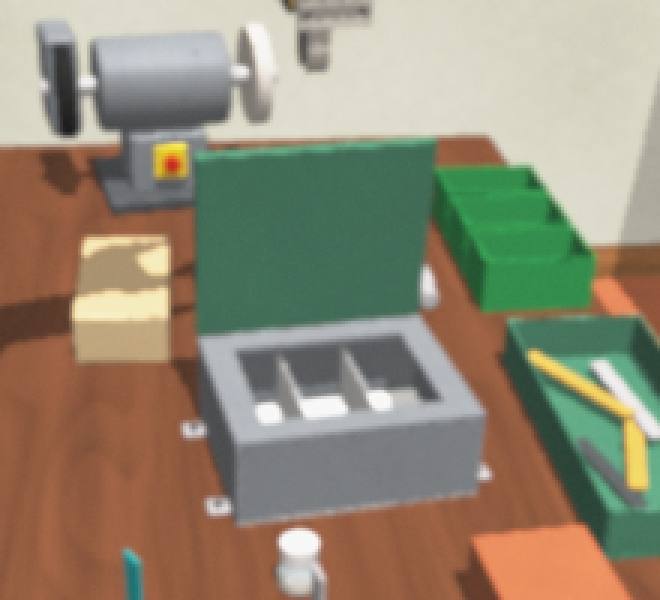

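The door stands near upright, with its hinge line from (198,333) to (420,317), and the gripper is clear above it. Next I'll go over to the square.

Call:
jog_arm --deltas '[-0.07,-0.4,0,0,0,0.07,-0.07,-0.8,0,0,0,0.15,-0.07,-0.96,0,0,0,0.22,-0.07,-0.96,0,0,0,0.3]' --claw 0.65

```text
time: 6.47
tool_pos: [0.5589, 0.1559, 0.3908]
tool_rot: [3.141, 0.002, 0.592]
contact_force: [1.2, 0.1, -0.4]
opening: 0.0443
```

Call:
jog_arm --deltas '[-0.07,-0.4,0,0,0,0.07,-0.07,-0.8,0,0,0,0.15,-0.07,-0.96,0,0,0,0.22,-0.07,-0.96,0,0,0,0.3]'

```text
time: 6.8
tool_pos: [0.5517, 0.0598, 0.3905]
tool_rot: [-3.141, 0.002, 1.063]
contact_force: [-0.5, 0.3, 0.1]
opening: 0.0596
```

Call:
jog_arm --deltas '[-0.07,-0.4,-0.2,0,0,0.07,-0.07,-0.8,-0.3,0,0,0.15,-0.07,-0.96,-0.5,0,0,0.22,-0.07,-0.96,-0.5,0,0,0.3]'

```text
time: 7.13
tool_pos: [0.5432, -0.0362, 0.3365]
tool_rot: [-3.134, 0.0, 1.533]
contact_force: [0.4, 0.3, -1.0]
opening: 0.0597
```

Call:
jog_arm --deltas '[-0.07,-0.4,-0.2,0,0,0.07,-0.07,-0.8,-0.4,0,0,0.15,-0.07,-0.96,-0.5,0,0,0.15,-0.07,-0.96,-0.5,0,0,0.15]'

```text
time: 7.47
tool_pos: [0.536, -0.132, 0.2871]
tool_rot: [-3.135, -0.002, 1.764]
contact_force: [-0.3, 0.8, -0.3]
opening: 0.0599
```

Call:
jog_arm --deltas '[-0.07,-0.4,0,0,0,0,-0.07,-0.8,0,0,0,0,-0.07,-0.96,0,0,0,0]'

```text
time: 7.72
tool_pos: [0.5303, -0.2276, 0.2909]
tool_rot: [-3.141, 0.001, 1.765]
contact_force: [0.6, -1.3, -0.7]
opening: 0.0598
```

Call:
jog_arm --deltas '[-0.07,-0.4,0,0,0,0,-0.07,-0.8,0,0,0,0,-0.07,-0.96,0,0,0,0,-0.07,-0.96,0,0,0,0]'

```text
time: 8.05
tool_pos: [0.5233, -0.3234, 0.2903]
tool_rot: [-3.141, -0.001, 1.763]
contact_force: [-0.2, 1.8, -1.4]
opening: 0.0595
```

Run:
```python
from h import *
import pickle
s=robot.observe();p=robot.camera_params("wrist");im=robot.read_camera("wrist");cv2.imwrite("pics/w2.png",im[:,:,::-1]);pickle.dump(p,open("w2.pkl","wb"))
np.set_printoptions(precision=4,suppress=True);print(s["time"],s["tool_pos"],s["tool_rot"],s["opening"],s["qpos"])
```

```text
8.05 [ 0.5233 -0.3234  0.2903] [-3.1406 -0.0005  1.7632] 0.05945552942315022 [-0.6778  0.4837  1.159  -0.0005  1.5    -0.8702]
```

View pics/w2.png

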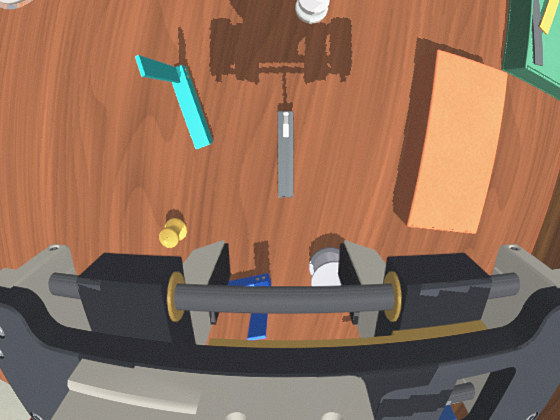

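The wrist view shows the stock from (286,110) to (286,197), about 16 px wide and parallel to the jaws' axis. The blade end is at the top.

Run:
```python
from h import *
import pickle
np.set_printoptions(precision=4,suppress=True)
p=pickle.load(open("w2.pkl","rb"));p["fish"]=1
im=cv2.imread("pics/w2.png");hsv=cv2.cvtColor(im,cv2.COLOR_BGR2HSV)
m=((hsv[...,1]<70)&(hsv[...,2]>60)).astype(np.uint8);m[:100]=0;m[205:]=0;m[:,:260]=0;m[:,315:]=0
m=cv2.morphologyEx(m,cv2.MORPH_OPEN,np.ones((3,3)))
q=max(cv2.findContours(m,0,2)[0],key=cv2.contourArea);b=cv2.boxPoints(cv2.minAreaRect(q));print(b)
P=np.array([onz(p,u,.026) for u in b]);print(P);P=P[np.argsort(-P[:,1])]
h,t=P[:2].mean(0),P[2:].mean(0);print("blade end",h,"tail",t,"len",np.linalg.norm(h-t),"yaw",np.arctan2(*(h-t)[1::-1]))
c=(h+t)/2;d=(h-t)/np.linalg.norm(h-t);print("centre",c,"grip",t+.038*d)
```

```text
[[278. 111.]
 [293. 111.]
 [293. 197.]
 [278. 197.]]
[[ 0.5014 -0.2524  0.026 ]
 [ 0.5197 -0.2488  0.026 ]
 [ 0.5417 -0.3583  0.026 ]
 [ 0.5224 -0.3621  0.026 ]]
blade end [ 0.5106 -0.2506  0.026 ] tail [ 0.532  -0.3602  0.026 ] len 0.11169622964465514 yaw 1.7640949412060525
centre [ 0.5213 -0.3054  0.026 ] grip [ 0.5247 -0.3229  0.026 ]
```

Call:
jog_arm --deltas '[0.01,0,-0.4,0,0,0,0.01,0,-0.8,0,0,0,0.01,0,-1.0,0,0,0]'

```text
time: 8.35
tool_pos: [0.5238, -0.3169, 0.1874]
tool_rot: [-3.138, -0.005, 1.769]
contact_force: [-0.2, 0.3, -1.4]
opening: 0.0596
```

Call:
jog_arm --deltas '[0,0,-0.3,0,0,0,0,0,-0.6,0,0,0,0,0,-0.9,0,0,0,0,0,-1,0,0,0]'

```text
time: 8.68
tool_pos: [0.5233, -0.3165, 0.0874]
tool_rot: [-3.137, -0.006, 1.769]
contact_force: [-0.2, 1.2, -0.5]
opening: 0.0596
```

Call:
jog_arm --deltas '[0,0,-0.2,0,0,0,0,0,-0.4,0,0,0,0,0,-0.6,0,0,0,0,0,-0.74,0,0,0,0,0,-0.74,0,0,0]'

```text
time: 9.1
tool_pos: [0.5241, -0.3179, 0.0157]
tool_rot: [-3.139, -0.004, 1.769]
contact_force: [-1.9, 0.4, -0.4]
opening: 0.0599
```

Call:
jog_arm --deltas '[0,0,0,0,0,0,0,0,0,0,0,0,0,0,0,0,0,0,0,0,0,0,0,0,0,0,0,0,0,0]' --claw 0 --newtons 45

```text
time: 9.52
tool_pos: [0.5254, -0.3204, 0.0188]
tool_rot: [3.14, 0.001, 1.768]
contact_force: [-0.4, 0.5, -0.5]
opening: 0.0311
```

Call:
jog_arm --deltas '[0,0,0,0,0,0,0,0,0,0,0,0,0,0,0,0,0,0,0,0,0,0,0,0]'

```text
time: 9.85
tool_pos: [0.5249, -0.3204, 0.0182]
tool_rot: [3.141, 0.0, 1.768]
contact_force: [-1.9, 0.7, 5.4]
opening: 0.0195
```

Call:
jog_arm --deltas '[0,0,0.25,0,0,0,0,0,0.5,0,0,0,0,0,0.75,0,0,0,0,0,0.95,0,0,0]'

```text
time: 10.18
tool_pos: [0.5247, -0.32, 0.1133]
tool_rot: [-3.141, -0.001, 1.768]
contact_force: [1.2, -0.2, -5.6]
opening: 0.0199
```

Call:
jog_arm --deltas '[0,0,0.3,0,0,0,0,0,0.6,0,0,0,0,0,0.88,0,0,0,0,0,0.88,0,0,0]'

```text
time: 10.52
tool_pos: [0.5269, -0.3216, 0.206]
tool_rot: [3.135, 0.007, 1.768]
contact_force: [0.8, -0.5, -3.5]
opening: 0.0198
```

Call:
jog_arm --deltas '[-0.04,0.28,0,0,0,-0.02,-0.08,0.56,0,0,0,-0.04,-0.12,0.85,0,0,0,-0.05]'

```text
time: 10.77
tool_pos: [0.5116, -0.2341, 0.1981]
tool_rot: [-3.139, -0.003, 1.686]
contact_force: [0.1, 0.2, -5.3]
opening: 0.0199
```

Call:
jog_arm --deltas '[-0.04,0.28,0,0,0,0,-0.08,0.56,0,0,0,0,-0.12,0.85,0,0,0,0]'

```text
time: 11.02
tool_pos: [0.4996, -0.1486, 0.1983]
tool_rot: [-3.139, -0.002, 1.689]
contact_force: [0.3, 0.4, -5.7]
opening: 0.0196
```

Call:
jog_arm --deltas '[-0.04,0.28,0,0,0,0,-0.08,0.56,0,0,0,0,-0.12,0.85,0,0,0,0]'

```text
time: 11.27
tool_pos: [0.4875, -0.0637, 0.1986]
tool_rot: [-3.138, -0.001, 1.689]
contact_force: [0.4, 0.4, -5.2]
opening: 0.0198
```

Call:
jog_arm --deltas '[-0.04,0.28,0,0,0,0,-0.08,0.56,0,0,0,0,-0.12,0.85,0,0,0,0,-0.12,0.85,0,0,0,0]'

```text
time: 11.6
tool_pos: [0.4746, 0.0242, 0.1986]
tool_rot: [-3.137, -0.003, 1.693]
contact_force: [-0.2, 0.2, -5.9]
opening: 0.0198
```

Call:
jog_arm --deltas '[-0.04,0.28,0,0,0,0,-0.08,0.5,0,0,0,0,-0.08,0.65,0,0,0,0,-0.08,0.65,0,0,0,0,-0.08,0.65,0,0,0,0]'

```text
time: 12.02
tool_pos: [0.4681, 0.085, 0.1992]
tool_rot: [-3.139, 0.0, 1.691]
contact_force: [-0.2, -0.2, -5.6]
opening: 0.0193
```

Run:
```python
from h import *
s=robot.observe();print(s["time"],s["tool_pos"],s["tool_rot"],s["contact_force"])
a=robot.read_camera("side")[60:260,180:380,::-1].repeat(3,0).repeat(3,1)
cv2.imwrite("pics/s4.png",a)
```

```text
12.0167 [0.46813973 0.08500968 0.19919559] [-3.13893403e+00  1.23394429e-04  1.69100499e+00] [-0.20000333 -0.21381324 -5.5919228 ]
```

View pics/s4.png

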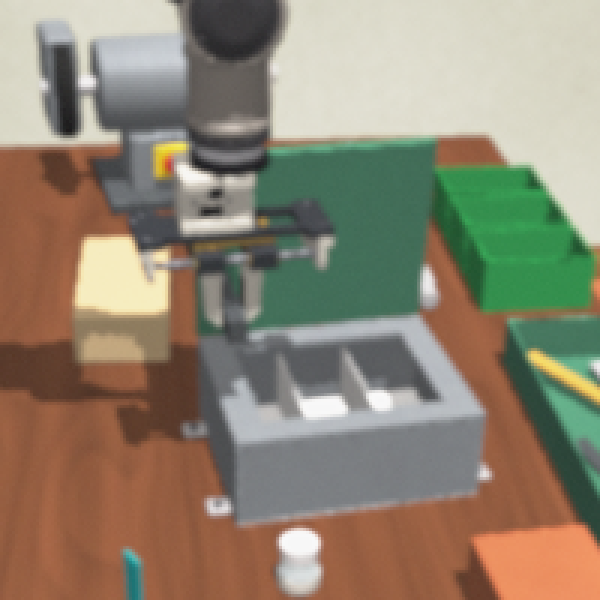

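The square hangs above the near side border (stock at about (235,325)), with the blade just short of the door. I'll lower it.

Call:
jog_arm --deltas '[0,0.05,-0.25,0,0,0,0,0.1,-0.5,0,0,0,0,0.1,-0.72,0,0,0,0,0.1,-0.72,0,0,0,0,0.1,-0.72,0,0,0]'

```text
time: 12.48
tool_pos: [0.4683, 0.0939, 0.1278]
tool_rot: [-3.138, -0.0, 1.688]
contact_force: [0.5, 0.9, -4.7]
opening: 0.0195
```

Call:
jog_arm --deltas '[0,0,-0.03,0,0,0,0,0,-0.06,0,0,0,0,0,-0.08,0,0,0,0,0,-0.08,0,0,0]'

```text
time: 12.82
tool_pos: [0.4692, 0.0946, 0.1211]
tool_rot: [3.141, 0.0, 1.689]
contact_force: [-0.2, 0.9, -4.7]
opening: 0.0199
```

Run:
```python
from h import *
s=robot.observe();print(s["time"],s["tool_pos"],s["tool_rot"],s["contact_force"],s["torque"])
```

```text
12.8167 [0.46916022 0.09464006 0.12108943] [3.14069859e+00 1.11575129e-04 1.68907188e+00] [-0.196652    0.85550359 -4.66313426] [-0.13231408 -0.1070236  -0.03501752]
```

Call:
jog_arm --deltas '[0,0,-0.02,0,0,0,0,0,-0.035,0,0,0,0,0,-0.035,0,0,0,0,0,-0.035,0,0,0]'

```text
time: 13.15
tool_pos: [0.4693, 0.0948, 0.1181]
tool_rot: [3.14, 0.0, 1.689]
contact_force: [-2.6, -1.4, 4.7]
opening: 0.0198
```

Call:
jog_arm --deltas '[0,0,-0.01,0,0,0,0,0,-0.02,0,0,0,0,0,-0.02,0,0,0,0,0,-0.02,0,0,0]'

```text
time: 13.48
tool_pos: [0.4693, 0.0948, 0.1181]
tool_rot: [3.139, 0.0, 1.69]
contact_force: [-8.2, -2.1, 25.8]
opening: 0.0196
```

Call:
jog_arm --deltas '[0,0,0.013,0,0,0,-0.012,0.1,0.013,0,0,0,-0.024,0.2,0.013,0,0,0,-0.036,0.3,0.013,0,0,0,-0.036,0.3,0.013,0,0,0]'

```text
time: 13.9
tool_pos: [0.4671, 0.1255, 0.1181]
tool_rot: [3.136, 0.001, 1.69]
contact_force: [0.3, 0.1, 9.2]
opening: 0.0199
```

Call:
jog_arm --deltas '[-0.004,0.03,0,0,0,0,-0.007,0.06,0,0,0,0,-0.012,0.1,0,0,0,0,-0.012,0.1,0,0,0,0]'

```text
time: 14.23
tool_pos: [0.4662, 0.134, 0.1181]
tool_rot: [3.137, 0.003, 1.69]
contact_force: [1.1, -7.5, 8.4]
opening: 0.0197
```

Run:
```python
from h import *
s=robot.observe();print(s["time"],s["tool_pos"],s["tool_rot"],s["contact_force"],s["torque"])
```

```text
14.2333 [0.46618011 0.13398433 0.11814286] [3.13652667e+00 2.50933206e-03 1.69003184e+00] [ 1.1058309  -7.49435074  8.41368926] [-1.13615628 -0.2040885   0.04934583]
```

Call:
jog_arm --deltas '[-0.002,0.02,-0.01,0,0,0,-0.004,0.04,-0.012,0,0,0,-0.006,0.05,-0.012,0,0,0,-0.006,0.05,-0.012,0,0,0]' --newtons 60

```text
time: 14.57
tool_pos: [0.4664, 0.1375, 0.1181]
tool_rot: [3.135, 0.005, 1.691]
contact_force: [-0.2, -15.3, 18.5]
opening: 0.02
```

Call:
jog_arm --deltas '[-0.002,0.015,0,0,0,0,-0.004,0.03,0,0,0,0,-0.004,0.03,0,0,0,0,-0.004,0.03,0,0,0,0]'

```text
time: 14.9
tool_pos: [0.4661, 0.1405, 0.1181]
tool_rot: [3.134, 0.005, 1.69]
contact_force: [0.8, -15.9, 18.3]
opening: 0.0197
```

Run:
```python
from h import *
s=robot.observe();print(s["time"],s["tool_pos"],s["tool_rot"],s["contact_force"],s["torque"])
```

```text
14.9 [0.46612356 0.14054727 0.11812082] [3.13439716 0.00458311 1.69035692] [  0.80119391 -15.90150582  18.28309525] [-2.43743311 -0.10585295  0.13992053]
```

Call:
jog_arm --deltas '[-0.001,0.01,0,0,0,0,-0.002,0.02,0,0,0,0,-0.002,0.02,0,0,0,0,-0.002,0.02,0,0,0,0]'

```text
time: 15.23
tool_pos: [0.466, 0.142, 0.1181]
tool_rot: [3.134, 0.005, 1.69]
contact_force: [-0.2, -18.6, 18.1]
opening: 0.0195
```

Call:
jog_arm --deltas '[-0.001,0.01,0,0,0,0,-0.002,0.02,0,0,0,0,-0.002,0.02,0,0,0,0,-0.002,0.02,0,0,0,0]'

```text
time: 15.57
tool_pos: [0.466, 0.1422, 0.1181]
tool_rot: [3.135, 0.009, 1.691]
contact_force: [0.9, -28.1, 19.6]
opening: 0.0198
```

Run:
```python
from h import *
s=robot.observe();print(s["time"],s["tool_pos"],s["tool_rot"],s["contact_force"],s["torque"])
```

```text
15.5667 [0.46600974 0.14217819 0.11811327] [3.13488385 0.00860954 1.69092808] [  0.92498575 -28.08737401  19.57857331] [-4.37988058 -0.27678546  0.09533065]
```

The heel has bottomed out: it stopped at y=0.1422 and the force rose to 28 N. I'll check with a settle and a picture.

Call:
jog_arm --deltas '[0,0,0,0,0,0,0,0,0,0,0,0,0,0,0,0,0,0,0,0,0,0,0,0,0,0,0,0,0,0]'

```text
time: 15.98
tool_pos: [0.466, 0.1422, 0.1181]
tool_rot: [3.135, 0.009, 1.691]
contact_force: [1.4, -27.4, 20.2]
opening: 0.0195
```

Run:
```python
from h import *
import pickle
s=robot.observe();print(s["time"],s["tool_pos"],s["tool_rot"],s["contact_force"],s["torque"])
f=lambda im,x,y,w,h,k:cv2.resize(im[y:y+h,x:x+w],None,fx=k,fy=k,interpolation=cv2.INTER_CUBIC)
a=f(robot.read_camera("side"),230,90,100,120,4);p=robot.camera_params("wrist");pickle.dump(p,open("w3.pkl","wb"));w=robot.read_camera("wrist");np.save("w3.npy",w)
cv2.imwrite("pics/f1.png",np.hstack([a,f(w,190,40,160,192,2.5)])[:,:,::-1])
```

```text
15.9833 [0.46599667 0.14218395 0.11813464] [3.13485572 0.00852776 1.69082272] [  1.44150341 -27.3999717   20.22748138] [-4.37105541 -0.25402152  0.0939223 ]
```

View pics/f1.png

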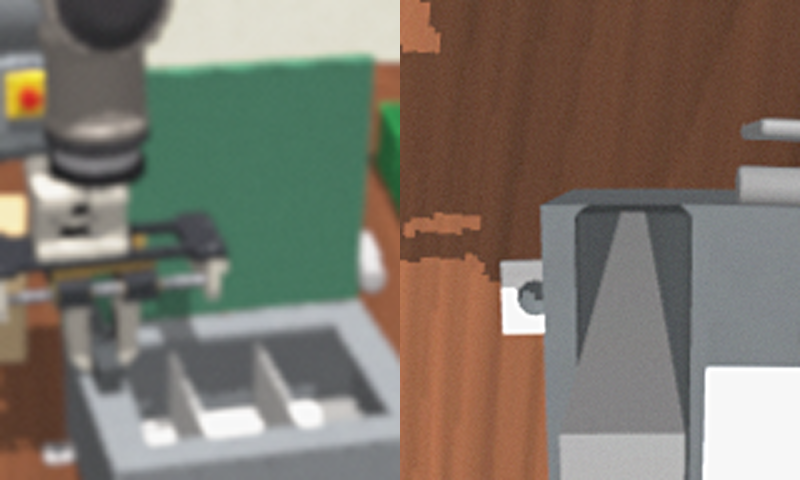

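The stock sits on the near border. The wrist crop shows the heel at (630,210), right at the hinge edge (y≈205), and the tip's outer edge at y=433. I'll check plumb numerically.

Run:
```python
from h import *
import pickle
np.set_printoptions(precision=4,suppress=True)
p=pickle.load(open("w3.pkl","rb"));p["fish"]=1
g=lambda x,y,z:onz(p,(190+(x-400)/2.5,40+y/2.5),z)
h=g(632,210,.1);e=g(632,205,.1);t=g(622,433,.24);fx=np.array([np.cos(1.69),np.sin(1.69),0]);fy=np.array([-fx[1],fx[0],0])
print("heel",h,"edge",e,"tip",t,"gap",(e-h)@fx,"lean fore/lat",(t-h)@fx/.14,(t-h)@fy/.14)
```

```text
heel [0.4569 0.2116 0.1   ] edge [0.4568 0.2126 0.1   ] tip [0.4558 0.2131 0.24  ] gap 0.0010127966330608648 lean fore/lat 0.011431424807536799 0.006182524733452281
```

```bash
python3 -c "
from cell import robot
print(robot.hand_in());s=robot.observe();print(s['time'],s['tool_pos'],s['contact_force'],s['opening'])"
```

```text
the job is handed in; nothing more can be done
None
the job is handed in; nothing more can be done
```

I swung the door up by its bar handle and left it at about 1.47 rad. I then picked up the steel square and pressed it into the corner on the near side border, and handed in while still gripping and pressing it. `hand_in` gives no verdict, so whether it passed isn't confirmed. The job took about 16 s of the 70 s.

The last checks before handing in all agreed with each other:
- **Forces:** the arm pressed about 20 N net down on the frame and about 27 N towards the door. It had stopped moving, the grip was set to 60 N, and the jaws stood at 19.5 mm on the 20 mm stock.
- **Heel:** by the wrist camera it was about 1 mm from the hinge edge (limit 4 mm).
- **Height:** the tool height showed no lift since first contact with the frame.
- **Blade lean:** about 0.011 rad past square by camera and 0.009 rad from the tool pose (limit 0.03 rad). That puts the door at about 1.58 rad, within 1.541–1.601. I left that lean uncorrected, because the door would not follow the blade back.
- **Other items:** nothing else was touched on purpose, and nothing looked moved in the pictures. I did not measure their positions again at the end.

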